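# Clock the spinner spindle and hold the drive collar on its flat

### The arm

A 6-joint arm with a two-finger parallel gripper is mounted at the origin on the work surface. World frame = base frame: x ahead of the robot, y to its left, z up, the work surface at z = 0. Lengths are in m, angles in rad, forces in N, time in s.
With the tool pointing down it reaches from about 0.375 to 0.925 m from the base axis. Payload 5.7 kg.
Tool frame: the origin (TCP) lies on the centre line of the jaws, within the pads' length; the fingertips stand 25 mm ahead of it and the grasp point (between the pads) lies 6 mm ahead of it; z points along the fingers, x is the direction in which the jaws open and shut, and the axes are right-handed (so a half turn about z gives the same grasp; the last joint's range is limited). The gripper opens to 85 mm and grips with 20 to 120 N. Pads are 22 mm wide; open, the fingers measure 114 mm over their backs; the gripper's body (76 mm by 85 mm) begins 54 mm behind the grasp point. The pads swing forward as they close: fully open they stand 13 mm farther back than shut.
Start: joints at [-1.361, 0.359, 1.51, -0, 1.272, -0.115], TCP at [0.191, -0.569, 0.256] pointing down, gripper open.
Joint ranges: [-2.97, 2.97], [-1.01, 2.36], [0.21, 2.38], [-0.96, 4.11], [0.2, 2.71], [-2.98, 2.98]. Speed limits (rad/s): [2.39, 2.39, 3.14, 3.14, 3.14, 3.14].

### API

Orientations are given as a 3x3 rotation matrix whose columns are the frame's x, y, z axes.
In Python, from rig import read_state, read_camera, finish_job gives the robot as it stands.
- The arm moves only by the tool move_arm, never from a script. Its argument "targets" is a list of rows, each a list of 7 numbers: the turn, a rotation vector about the tool's x, y, z in units of 10 degrees (1.0 is 10 degrees), then the shift along the tool's x, y, z in units of 40 mm (1.0 is 40 mm), then the finger opening in mm, from 0 to 85.4. In form: [[ax, ay, az, x, y, z, claw], ...]. A call has 1 to 10 rows; each row is the pose to reach, as a shift and turn from the pose commanded when the call began, along the tool's axes at that moment; what a row does not reach only later rows make up. A row lasts 1/8 s, in which the tool goes at most 62.5 mm and 10.7 degrees, less where a joint would pass 70% of its speed; a pose out of reach is approached as far as the arm can. A call with a gripper value outside its range is refused whole. The fingers move at their own pace and stop on an object; "grip_force" is the grip in N (left out, the last holds). Time passes only in rows, so rows that repeat a pose let the fingers close. It gives the time, the measured TCP pose, the force and the opening at its end, in the units of the state.
- read_state(): the state, without advancing time (a new reading comes with each control period).
- read_camera(name): name is "scene" or "top" or "wrist"; returns a dict with "pixels" (400x640x3 uint8, red, green, blue), "depth" (400x640 float32, m along the optical axis (not along the pixel's ray), 0 where there is no reading), "intrinsics" (3x3 intrinsics, pixels), "xyz" and "attitude" of the camera in the world. Camera axes: x right, y up, looking along -z (the intrinsics and any distortion apply to the point x, -y, -z); pixel columns grow to the right and rows downward; lengths in m; the calibration is good to about 2 mm. A picture is of the moment at which its call begins.
- finish_job(): hands the job in, once; it reports no verdict.
The state is a dict: "t": time; "joint_pos": joint angles; "qvel": joint speeds; "effort": joint torques, N m; "tcp_pos": TCP position; "eef_rot": TCP orientation; "ft_force": force on the tool from outside, world axes, zero at the start; "torque": the same for the moment, N m; "finger_gap": finger opening in m.
Only numpy, scipy, OpenCV 4.12 (cv2) and the standard library are available. Lean on these libraries where they do the work, as an engineer would, in place of code of your own. Each camera call takes 0.05 s, during which the arm holds its last target. There are 200 camera calls.

### The job

The drive collar has to go back on the bench spinner: slide the orange transport lock out to its end stop, then turn the freed spindle with the fingers by its bare D-shaped end until the flat on it looks straight out of the open front of the splash guard. Slip the steel collar over the spindle end, right down on the flange and with its set screw squarely on that flat, and finish while still gripping the collar there, so that a colleague can tighten the screw from the front. Leave the other things on the deck where they are.

Things in the scene. Friction and masses are not known exactly. Their poses are not given: they have to be found in the camera images.
- spinner: the bench spinner, fixed on the deck, turned a little differently each time: white housing 75 mm high with a steel drip plate on top. Origin: at deck height on the spindle axis; z up; -x is its front (the side with the dark display), +y the side of the lock. The housing spans x -125 to 145 mm, y -100 to 220 mm in this frame.
- guard_mouth (a point): middle of the open front of the splash guard, axes as the spinner's. The guard is a clear round wall with a blue rim, 90 mm in radius about the spindle, 45 mm high (top 120 mm above the deck), open over 52 degrees either side of the spinner's -x, where a person reaches in with the key; a slot on the +y side lets the lock's arm through.
- seat (a point): centre of the flange's top face, on the spindle axis, 88 mm above the deck; does not turn with the spindle (axes as the spinner's). The collar stands on this face when it is home, its centre then 12 mm above this point.
- spindle (a joint): angle of the spindle in rad, positive anticlockwise seen from above; at 0 and at 2 pi the flat looks straight out of the guard's open front (the spinner's -x). It starts between 1.0 and 5.28, so turn it to 0 or 2 pi, whichever is nearer. It turns both ways against about 0.03 N m and stays where it is left. While the lock is in, its fork keeps fingers and collar off it.
- spindle_end (a point): middle of the top of the spindle's bare upright D-shaft, on the axis: steel, 16 mm in diameter, 34 mm tall above the flange (top 122 mm above the deck, the last 4 mm tapered). One side is milled flat along the whole height, 2.5 mm deep and 11.6 mm wide: fingers closed squarely on the flat stand 13.5 mm apart, on the round 16 mm. Turns with the spindle.
- flat (a point): point on the middle of that flat, 5.5 mm from the axis and 12 mm above the flange; it goes round with the spindle, and so do its axes: its -x is the direction in which the flat looks. The flange below is 52 mm in diameter with a red paint mark at its rim on the flat's side.
- lock (a joint): travel of the transport lock in m: 0 is fully in, its orange fork standing round the spindle end; 0.062 is out on the end stop. It starts between 0 and 0.006. It slides along the spinner's +y, away from the spindle, against about 2 N, and stays where it is left. The fork's top is 122 mm above the deck; when out, the fork stands 50 to 86 mm from the spindle axis on the +y side, 34 mm wide.
- lock_grip (a point): centre of the lock's upright orange grip outside the guard, 99 mm above the deck, 26 mm (along the spinner's x) x 12 mm (along its y) and 24 mm tall, top 111 mm above the deck; 125 mm from the spindle axis on the spinner's +y side when in, 187 mm when out. Axes as the spinner's. Under it lie a 30 x 14 mm foot and the guide, up to 87 mm above the deck.
- collar_mid (a point): centre (half-way up) of the loose drive collar, a bright steel ring 40 mm in diameter and 24 mm tall, 0.17 kg, lying flat on the deck, bore 18.6 mm (flared by 2 mm at both ends). Two flats, 30 mm apart, lie at its +y and -y sides, for gripping; its dark set screw points to the collar's own -x, red dot on the top face above it. z up. It may lie in the place of the spacer or of the chuck head.
- collar_screw (a point): outer end of the collar's set screw (8 mm in diameter, sticking out 5 mm), 25 mm from the collar's axis along its -x, half-way up the collar.
- spacer_mid (a point): bystander: black plastic spacer ring, 38 mm in diameter, 12 mm tall (its centre). Not the collar.
- chuck_head_mid (a point): bystander: pale blue plastic chuck head, a 52 mm disc on a short stem, 21 mm tall (its centre).
- hex_key: bystander: small dark L-shaped hex key, 86 x 34 mm, 6 mm thick, lying on the deck.
- chip_box: bystander: flat blue box, 62 x 62 x 22 mm, origin under its centre.
- wash_bottle: bystander: white squeeze bottle with red cap and bent spout, 68 mm in diameter, 200 mm tall, origin under its centre.
- chip_dish: bystander: white bowl, 90 mm in diameter, 35 mm tall, origin under its centre.
- tweezers: bystander: dark steel tweezers, 117 mm long, 6 mm thick, lying on the deck.
Not all that is in view belongs to the job. Several things look just like the part that bears collar_mid: the one meant starts farthest to the robot's right.

How it is judged:
On the way, in this order (a step that is already met when the one before it is completed fails the run):
1. the transport lock is out on its end stop (value of joint lock above 0.059 m), for 0.1 s.
2. with the fingers on it, the spindle is turned so that its flat looks out of the guard's open front (within 0.2 rad) (value of joint lock above 0.059 m and (value of joint spindle between -0.2 and 0.2 rad or value of joint spindle between 6.08319 and 6.48319 rad) and contact force between the fingers and spindle above 1 N), for 0.1 s.
At the end, for the whole second after the job is handed in: Lock out (over 59 mm); spindle flat facing the guard's open front within 0.2 rad; collar upright on the flange (2.5 mm from home, 3 mm from the axis), screw facing the flat (within 5 mm of its middle line, 0.2 rad); fingers still gripping the collar, over 3 N, at rest (value of joint lock above 0.059 m and (value of joint spindle between -0.2 and 0.2 rad or value of joint spindle between 6.08319 and 6.48319 rad) and horizontal distance between collar_mid and seat below 0.003 m and z of collar_mid in the frame of seat between 0.009 and 0.0145 m and angle between collar_mid's own z axis and vertical below 0.1 rad and y of collar_screw in the frame of flat between -0.005 and 0.005 m and x of collar_screw in the frame of flat below -0.012 m and contact force between the fingers and collar above 3 N and linear speed of collar below 0.02 m/s); the arm keeps its last pose, push and grip.
It fails at once if one of the bystanders (spacer, chuck head, hex key, chip box, wash bottle, chip dish, tweezers) is moved more than 30 mm (distance of any of spacer_mid, chuck_head_mid, hex_key, chip_box, wash_bottle, chip_dish, tweezers from where it was at the start of the episode above 0.03 m).
It also fails if it takes over 72 s, if anything falls off the work surface, if the arm or the gripper's body presses on something with over 40 N, if the wrist force passes 120 N, or if a joint passes its speed limit or range.

## Working session

There is one attempt and no reset: what is moved stays moved. The work goes in short steps, Python scripts to look and compute and a tool call to move; the robot and the scene stay as the last step left them, time stands still between calls to the robot, and variables do not carry over. Pictures are saved under pics/ and viewed, about 8 in all and at most 12, crops included, and the job is handed in when it is done.

Besides the shell and the picture viewer there is one more tool, called after "Call:" as name([rows], argument=value, ...), one row to a line, values as JSON. move_arm: Moves the arm, as the interface text tells. Its arguments: {"type":"object","properties":{"targets":{"type":"array","items":{"type":"array","items":{"type":"number"}}},"grip_force":{"type":"number"}},"required":["targets"]}

```bash
mkdir -p pics; ls
cat > h.py <<'E'
import numpy as np, cv2
from rig import read_state, read_camera, finish_job
def snap(n,f):
    c=read_camera(n); np.savez(f'pics/{f}.npz',**{k:np.asarray(v) for k,v in c.items()})
    cv2.imwrite(f'pics/{f}.png',c['pixels'][:,:,::-1]); return c
def load(f): return dict(np.load(f'pics/{f}.npz'))
def rot(c):
    return np.asarray(c['attitude']).reshape(3,3)
def w(c,u,v,z=None):
    "pixel->world, by depth or by plane height z"
    K=c['intrinsics']; d=np.array([(u-K[0,2])/K[0,0],-(v-K[1,2])/K[1,1],-1.])
    R=rot(c)
    if z is None:
        return c['xyz']+R@d*float(c['depth'][int(v),int(u)])
    r=R@d; return c['xyz']+r*(z-c['xyz'][2])/r[2]
def px(c,P):
    K=c['intrinsics']; q=rot(c).T@(np.asarray(P)-c['xyz']); return K[0,0]*q[0]/-q[2]+K[0,2], K[1,1]*q[1]/q[2]+K[1,2]
def crop(c,f,u0,v0,u1,v1,s):
    im=c['pixels'][v0:v1,u0:u1,::-1]; cv2.imwrite(f'pics/{f}.png',cv2.resize(im,None,fx=s,fy=s,interpolation=cv2.INTER_CUBIC))
E
python3 - <<'E'
from h import *
c=snap('top','top0'); print(c['xyz'],c['attitude'],c['intrinsics']); snap('scene','scene0')
print({k:np.round(v,3) for k,v in read_state().items()})
E
```

```text
pics
[0.35079746 0.05238955 1.51458404] [[ 0.0061372   0.99144862 -0.13035323]
 [-0.99970138  0.00299969 -0.02425201]
 [-0.0236536   0.13046314  0.99117096]] [[439.42994051   0.         315.8668263 ]
 [  0.         439.42994051 197.52466405]
 [  0.           0.           1.        ]]
{'t': np.float64(0.1), 'joint_pos': array([-1.361,  0.359,  1.511, -0.   ,  1.272, -0.115]), 'qvel': array([-0.   , -0.002, -0.002,  0.001,  0.   ,  0.001]), 'effort': array([-1.0000e-03, -5.2865e+01, -2.7935e+01, -0.0000e+00,  5.0000e-03,
        0.0000e+00]), 'tcp_pos': array([ 0.191, -0.568,  0.256]), 'eef_rot': array([[ 0.319, -0.948, -0.   ],
       [-0.948, -0.319,  0.002],
       [-0.002, -0.   , -1.   ]]), 'ft_force': array([-0.633, -0.592, -0.242]), 'torque': array([-0.004, -0.001, -0.01 ]), 'finger_gap': np.float64(0.086)}
```

View pics/top0.png

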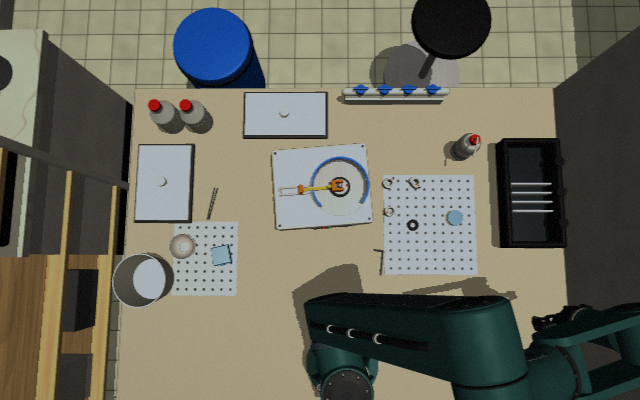

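The overview shows three bright rings at (388,183), (414,183) and (388,212). The black spacer is at (412,225), the chuck head at (455,217) and the spinner around (320,187). I'll enlarge both areas.

Run:
```python
from h import *
c=load('top0')
a=c['pixels'][140:235,262:382,::-1]; b=c['pixels'][165:260,372:482,::-1]
s=lambda i,k:cv2.resize(i,None,fx=k,fy=k,interpolation=cv2.INTER_CUBIC)
cv2.imwrite('pics/cr1.png',np.hstack([s(a,3.4),s(b,3.4)]))
for p in [(388,183),(414,183),(388,212),(383,183),(414,178)]: print(p,w(c,*p).round(3),w(c,*p,z=.024).round(3))
```

```text
(388, 183) [ 0.602 -0.161  0.001] [ 0.598 -0.158  0.024]
(414, 183) [ 0.601 -0.251  0.003] [ 0.598 -0.246  0.024]
(388, 212) [ 0.5   -0.159  0.005] [ 0.498 -0.156  0.024]
(383, 183) [ 0.598 -0.141  0.024] [ 0.598 -0.141  0.024]
(414, 178) [ 0.615 -0.247  0.023] [ 0.615 -0.247  0.024]
```

View pics/cr1.png

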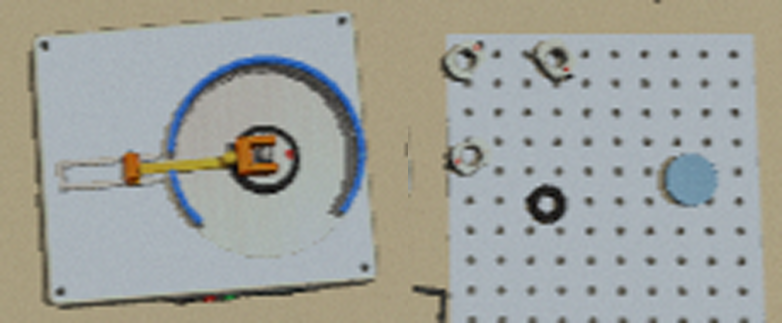

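View pics/scene0.png

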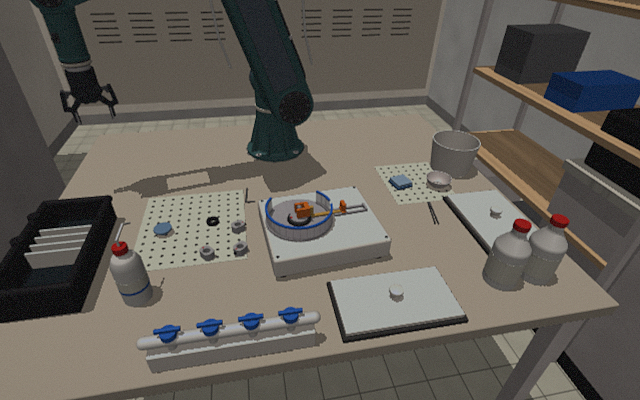

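Candidates for the collar are the bright rings at (388,183), (414,183) and (388,212). The one at (414,183), about y = -0.247, lies farthest to the robot's right, so it is the one meant; the crop shows it as a bright ring with its red dot at the lower right. The spinner's lock grip is on the left, and the red flange mark points image-right, so the spindle is at about +1.6.

Run:
```python
from h import *
c=load('top0')
f=lambda x,y:(262+x/3.4,140+y/3.4)
P=np.array([w(c,*f(*p),z=.076) for p in [(36,36),(352,12),(375,280),(48,305)]])[:,:2]
# corners in spinner frame: (145,220),(145,-100),(-125,-100),(-125,220)
Q=np.array([[145,220],[145,-100],[-125,-100],[-125,220]])/1e3
H=(Q-Q.mean(0)).T@(P-P.mean(0)); th=np.arctan2(H[0,1]-H[1,0],H[0,0]+H[1,1])
R=np.array([[np.cos(th),-np.sin(th)],[np.sin(th),np.cos(th)]]); o=P.mean(0)-R@Q.mean(0)
print('yaw',np.degrees(th),'o',o,'res',(Q@R.T+o-P).round(4))
g=w(c,*f(130,165),z=.111)[:2]; m=w(c,*f(290,154),z=.088)[:2]
print('grip in spinner',R.T@(g-o),'mark',R.T@(m-o))
```

```text
yaw 4.29415085793165 o [0.5728297  0.00847165] res [[ 0.0024  0.0048]
 [ 0.0021 -0.0028]
 [-0.003  -0.0032]
 [-0.0015  0.0012]]
grip in spinner [0.00143025 0.12926349] mark [ 0.00455763 -0.02450433]
```

```bash
cat >> h.py <<'E'
O=np.array([.5728,.0085]); TH=np.radians(4.3)
def sp(x,y,z):
    "spinner frame -> world"
    return np.array([O[0]+np.cos(TH)*x-np.sin(TH)*y,O[1]+np.sin(TH)*x+np.cos(TH)*y,z])
def go(p,yaw):
    "row numbers to reach world p, tool down, tool x at yaw (deg)"
    from scipy.spatial.transform import Rotation as Ro
    s=read_state(); R=np.asarray(s['eef_rot']); y=np.radians(yaw); c,n=np.cos(y),np.sin(y)
    T=np.array([[c,n,0],[n,-c,0],[0,0,-1.]])
    print('row',(np.degrees(Ro.from_matrix(R.T@T).as_rotvec())/10).round(3),(R.T@(np.asarray(p)-s['tcp_pos'])/.04).round(3),'tcp',np.round(s['tcp_pos'],4),'t',s['t'])
E
python3 - <<'E'
from h import *
c=snap('wrist','w0'); s=read_state()
R=s['eef_rot']; print('cam in tool',R.T@(c['xyz']-s['tcp_pos'])); print((R.T@rot(c)).round(3),c['intrinsics'])
go((.55,.06,.30),4.3)
E
```

```text
cam in tool [-0.00095426 -0.0674111  -0.11731678]
[[ 1.     0.001  0.   ]
 [ 0.001 -0.964 -0.267]
 [-0.     0.267 -0.964]] [[344.71213362   0.         318.38774533]
 [  0.         344.71213362 204.91183753]
 [  0.           0.           1.        ]]
row [-7.000e-03  7.000e-03 -7.569e+00] [-12.023 -13.509  -1.09 ] tcp [ 0.1913 -0.5681  0.2556] t 0.15
```

Call:
move_arm([
  [0, 0, -0.8, -1.2, -1.35, -0.5, 85],
  [0, 0, -1.6, -2.4, -2.7, -1.1, 85],
  [0, 0, -2.4, -3.6, -4.05, -1.1, 85],
  [0, 0, -3.2, -4.8, -5.4, -1.1, 85],
  [0, 0, -4, -6, -6.75, -1.1, 85],
  [0, 0, -4.8, -7.2, -8.1, -1.1, 85],
  [0, 0, -5.6, -8.4, -9.45, -1.1, 85],
  [0, 0, -6.4, -9.6, -10.8, -1.1, 85],
  [0, 0, -7.2, -10.8, -12.15, -1.1, 85],
  [0, 0, -7.57, -12.02, -13.51, -1.1, 85],
])

```text
t: 1.4
tcp_pos: [0.4994, -0.0288, 0.3003]
eef_rot: [[0.997, 0.078, 0.0], [0.078, -0.997, -0.0], [0.0, 0.0, -1.0]]
ft_force: [1.0, -1.1, -0.1]
finger_gap: 0.0848
```

Run:
```python
from h import *
go((.55,.06,.30),4.3)
```

```text
row [ 0.001 -0.001  0.019] [ 1.434 -2.115  0.007] tcp [ 0.4994 -0.0288  0.3003] t 1.4
```

Call:
move_arm([
  [0, 0, 0.02, 0.72, -1.06, 0, 85],
  [0, 0, 0.02, 1.43, -2.11, 0, 40],
  [0, 0, 0.02, 1.43, -2.11, 0, 40],
  [0, 0, 0.02, 1.43, -2.11, 0, 40],
])

```text
t: 1.9
tcp_pos: [0.5489, 0.0575, 0.2998]
eef_rot: [[0.997, 0.072, -0.001], [0.072, -0.997, -0.0], [-0.001, 0.0, -1.0]]
ft_force: [-0.2, -0.2, -0.3]
finger_gap: 0.04
```

Run:
```python
from h import *
c=snap('wrist','w1'); go((.55,.06,.30),4.3)
for n,p in dict(axis=sp(0,0,.122),grip=sp(0,.129,.111),g0=sp(0,.125,.111)).items(): print(n,px(c,p))
```

```text
row [ 0.002  0.007 -0.02 ] [ 0.036 -0.072 -0.001] tcp [0.5488 0.057  0.3   ] t 1.95
axis (np.float64(341.2377117514874), np.float64(243.85056208470357))
grip (np.float64(342.5771579834668), np.float64(97.00299350696747))
g0 (np.float64(342.5057033370636), np.float64(101.92469446705293))
```

View pics/w1.png

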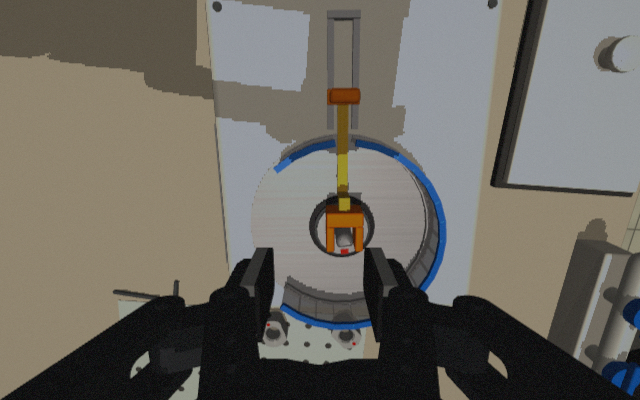

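The wrist view shows the grip's top at about (344,93), the flange ring centred at (342,226), the shaft top at about (344,237) and the red mark at (344,252). I'll refine the pose from the blue rim and the grip.

Run:
```python
from h import *
from scipy.optimize import least_squares
c=load('w1'); im=c['pixels'].astype(int); r,g,b=im[...,0],im[...,1],im[...,2]
m=(b>g+40)&(b>r+80); m[:,450:]=0; v,u=np.nonzero(m)
P=np.array([w(c,a,q,z=.12) for a,q in zip(u,v)])
D=c['depth'][v,u]; Z=np.array([w(c,a,q)[2] for a,q in zip(u,v)])
k=abs(Z-.12)<.004; P=P[k]; print(k.sum(),len(k))
f=least_squares(lambda x:np.hypot(P[:,0]-x[0],P[:,1]-x[1])-x[2],[.573,.0085,.09],loss='soft_l1',f_scale=.002); print('rim',f.x)
for n,(q,z) in dict(flange=((342,226),.088),shaft=((344,237),.122),mark=((344,252),.088),grip=((344,94),.111)).items(): print(n,w(c,*q,z=z).round(4))
o=(r>150)&(g>60)&(g<130)&(b<60); v,u=np.nonzero(o)
W=np.array([w(c,a,q) for a,q in zip(u,v)]); s=W[(abs(W[:,2]-.111)<.004)&(W[:,1]>.1)]
print('grip top',len(s),s.min(0),s.max(0),np.median(s,0)); s=W[(abs(W[:,2]-.122)<.003)&(W[:,1]<.08)]; print('fork',s.min(0),s.max(0))
# slot/guide direction
A=w(c,343,14,z=.08);B=w(c,343,94,z=.111); print(A,B)
# plate left edge
for q in [(207,10),(228,270),(502,10),(487,190)]: print(w(c,*q,z=.075).round(4))
```

```text
1615 1626
rim [0.57564442 0.01021438 0.09008017]
flange [0.5752 0.0143 0.088 ]
shaft [0.5747 0.0154 0.122 ]
mark [ 0.5798 -0.0138  0.088 ]
grip [0.5641 0.1396 0.111 ]Traceback (most recent call last):
  File "<stdin>", line 12, in <module>
    return umr_minimum(a, axis, None, out, keepdims, initial, where)
ValueError: zero-size array to reduction operation minimum which has no identity
```

```bash
sed -i 's/^O=.*/O=np.array([.5756,.0102]); TH=np.radians(5.0)/' h.py
python3 - <<'E'
from h import *
c=load('w1')
q=[w(c,*p,z=.076) for p in [(207,10),(228,270),(502,10),(487,190)]]
for a,b in ((q[0],q[1]),(q[2],q[3])): d=a-b; print(np.degrees(np.arctan2(-d[0],d[1])))
c=load('w1'); im=c['pixels'].astype(int); r,g,b=im[...,0],im[...,1],im[...,2]
o=(r>b+70)&(g<r*.65); o[130:]=0; v,u=np.nonzero(o); 
W=np.array([w(c,a,q) for a,q in zip(u,v)]); W=W[abs(W[:,2]-.111)<.004]; print(len(W),W.min(0),W.max(0),W.mean(0))
go(sp(0,.130,.3),5); go(sp(0,.130,.116),5)
E
```

```text
4.299687273815646
6.935945698886579
379 [0.55218432 0.13325058 0.10708531] [0.57734506 0.14540515 0.11326358] [0.56503198 0.13898784 0.11046534]
row [ 0.002  0.007 -0.09 ] [ 5.340e-01 -2.034e+00 -2.000e-03] tcp [0.5488 0.057  0.3   ] t 1.95
row [ 0.002  0.007 -0.09 ] [ 0.539 -2.036  4.598] tcp [0.5488 0.057  0.3   ] t 1.95
```

Call:
move_arm([
  [0, 0, -0.09, 0.27, -1.0, 0, 45],
  [0, 0, -0.09, 0.54, -2.03, 0.5, 45],
  [0, 0, -0.09, 0.54, -2.03, 2.0, 45],
  [0, 0, -0.09, 0.54, -2.03, 3.4, 45],
  [0, 0, -0.09, 0.54, -2.03, 4.2, 45],
  [0, 0, -0.09, 0.54, -2.03, 4.58, 45],
  [0, 0, -0.09, 0.54, -2.03, 4.58, 15],
  [0, 0, -0.09, 0.54, -2.03, 4.58, 15],
  [0, 0, -0.09, 0.54, -2.03, 4.58, 15],
  [0, 0, -0.09, 0.54, -2.03, 4.58, 15],
], grip_force=40)

```text
t: 3.2
tcp_pos: [0.5652, 0.1401, 0.1175]
eef_rot: [[0.996, 0.087, 0.0], [0.087, -0.996, -0.0], [0.0, 0.0, -1.0]]
ft_force: [0.1, -1.0, -7.3]
finger_gap: 0.0249
```

Run:
```python
from h import *
s=read_state(); print(s['finger_gap'],s['ft_force'])
R=np.array([[np.cos(TH),-np.sin(TH)],[np.sin(TH),np.cos(TH)]]); print('tcp in spinner',R.T@(s['tcp_pos'][:2]-O))
go(sp(0,.190,.116),5)
```

```text
0.02490417629262989 [ 0.09432126 -1.00902531 -7.34287592]
tcp in spinner [0.00092546 0.13035206]
row [ 0.    -0.001  0.001] [-0.023 -1.491  0.037] tcp [0.5652 0.1401 0.1175] t 3.2
```

Call:
move_arm([
  [0, 0, 0, 0, -0.3, 0, 15],
  [0, 0, 0, 0, -0.6, 0, 15],
  [0, 0, 0, 0, -0.9, 0, 15],
  [0, 0, 0, 0, -1.15, 0, 15],
  [0, 0, 0, 0, -1.35, 0, 15],
  [0, 0, 0, 0, -1.45, 0, 15],
  [0, 0, 0, 0, -1.5, 0, 15],
  [0, 0, 0, 0, -1.52, 0, 15],
])

```text
t: 4.2
tcp_pos: [0.5604, 0.1976, 0.1172]
eef_rot: [[0.996, 0.089, 0.0], [0.089, -0.996, -0.006], [-0.0, 0.006, -1.0]]
ft_force: [1.1, -16.9, -0.4]
finger_gap: 0.0249
```

Run:
```python
from h import *
s=read_state(); print(s['finger_gap'],s['ft_force'])
go(sp(0,.190,.116),5)
```

```text
0.024887551327249596 [  1.09142423 -16.87700261  -0.43170292]
row [0.032 0.    0.009] [-0.029 -0.049  0.031] tcp [0.5604 0.1976 0.1172] t 4.2
```

Call:
move_arm([
  [0, 0, 0, 0, -1.5, 0, 15],
  [0, 0, 0, 0, -1.48, 0, 40],
  [0, 0, 0, 0, -1.48, 0, 40],
  [0, 0, 0, 0, -1.48, 0, 40],
  [0, 0, 0, 0, -1.48, -1.0, 40],
  [0, 0, 0, 0, -1.48, -2.2, 40],
])

```text
t: 4.95
tcp_pos: [0.5541, 0.2587, 0.2051]
eef_rot: [[0.996, 0.086, -0.003], [0.086, -0.996, -0.001], [-0.003, 0.001, -1.0]]
ft_force: [0.5, 0.3, -0.1]
finger_gap: 0.0401
```

Run:
```python
from h import *
go(sp(0,0,.205),102)
```

```text
row [-0.011  0.014 -9.705] [0.000e+00 6.235e+00 6.000e-03] tcp [0.5541 0.2587 0.2051] t 4.95
```

I slipped there: I reused the earlier shift values, but each call's rows are relative to its own start pose, so the fingers were dragged about 60 mm further and slid off the grip. I'll check the lock in the next view.

Call:
move_arm([
  [0, 0, -1, 0, 0.8, -0.2, 40],
  [0, 0, -2, 0, 1.8, -0.2, 40],
  [0, 0, -3, 0, 2.8, -0.2, 40],
  [0, 0, -4, 0, 3.8, -0.2, 40],
  [0, 0, -5, 0, 4.8, -0.2, 40],
  [0, 0, -6, 0, 5.6, -0.2, 40],
  [0, 0, -7, 0, 6.1, -0.2, 40],
  [0, 0, -8, 0, 6.23, -0.2, 40],
  [0, 0, -9, 0, 6.23, -0.2, 40],
  [0, 0, -9.7, 0, 6.23, -0.2, 40],
])

```text
t: 6.2
tcp_pos: [0.5763, 0.0105, 0.2132]
eef_rot: [[-0.211, 0.977, 0.0], [0.977, 0.211, 0.0], [0.0, 0.0, -1.0]]
ft_force: [-0.9, 0.2, 0.2]
finger_gap: 0.0397
```

Run:
```python
from h import *
go(sp(0,0,.205),102); c=snap('wrist','w2'); print(px(c,sp(0,0,.122)), px(c,sp(0,0,.088)),px(c,sp(0,.068,.122)))
```

```text
row [ 0.001 -0.     0.018] [-0.003 -0.019  0.205] tcp [0.5763 0.0105 0.2132] t 6.2
(np.float64(317.0323626044195), np.float64(218.9099151586473)) (np.float64(317.22059014547546), np.float64(204.6276776957363)) (np.float64(422.20956220503564), np.float64(231.43426497518527))
```

View pics/w2.png

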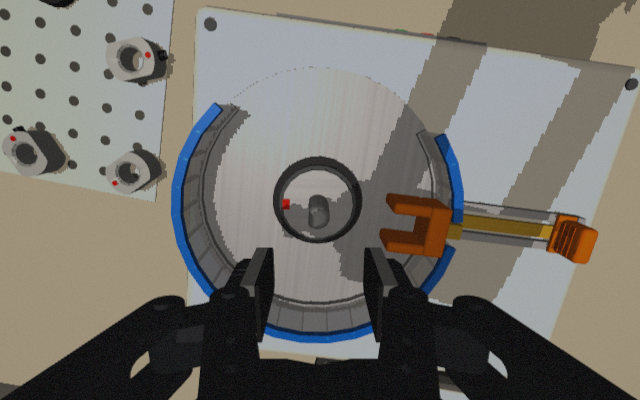

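The lock is out on its stop (fork at (420,222), grip at (575,238)). The shaft is at (319,215) and the red mark at (286,204), so the flat looks along tool -x. I can descend and grip it squarely.

Call:
move_arm([
  [0, 0, 0, 0, -0.02, 0.8, 32],
  [0, 0, 0, 0, -0.02, 1.7, 32],
  [0, 0, 0, 0, -0.02, 2.2, 32],
  [0, 0, 0, 0, -0.02, 2.38, 32],
  [0, 0, 0, 0, -0.02, 2.38, 8],
  [0, 0, 0, 0, -0.02, 2.38, 8],
  [0, 0, 0, 0, -0.02, 2.38, 8],
  [0, 0, 0, 0, -0.02, 2.38, 8],
], grip_force=40)

```text
t: 7.25
tcp_pos: [0.5759, 0.0107, 0.1182]
eef_rot: [[-0.208, 0.978, 0.0], [0.978, 0.208, -0.001], [-0.001, 0.0, -1.0]]
ft_force: [0.5, -5.4, -4.4]
finger_gap: 0.0123
```

Run:
```python
from h import *
s=read_state(); print(s['finger_gap'],s['ft_force'],s['joint_pos'])
go(sp(0,0,.118),5)
```

```text
0.012326017559897541 [ 0.48583433 -5.44739709 -4.44795689] [-1.00854511e-01  4.81189655e-01  1.70632260e+00 -1.11534751e-03
  9.53536957e-01 -1.88062753e+00]
row [6.000e-03 3.000e-03 9.701e+00] [-0.01  -0.009  0.005] tcp [0.5759 0.0107 0.1182] t 7.25
```

Call:
move_arm([
  [0, 0, 0.97, 0, 0, 0, 8],
  [0, 0, 1.94, 0, 0, 0, 8],
  [0, 0, 2.91, 0, 0, 0, 8],
  [0, 0, 3.88, 0, 0, 0, 8],
  [0, 0, 4.85, 0, 0, 0, 8],
  [0, 0, 5.82, 0, 0, 0, 8],
  [0, 0, 6.79, 0, 0, 0, 8],
  [0, 0, 7.76, 0, 0, 0, 8],
  [0, 0, 8.73, 0, 0, 0, 8],
  [0, 0, 9.7, 0, 0, 0, 8],
])

```text
t: 8.5
tcp_pos: [0.5772, 0.0097, 0.1182]
eef_rot: [[0.997, 0.082, 0.003], [0.082, -0.997, -0.003], [0.003, 0.003, -1.0]]
ft_force: [2.3, -9.2, -9.9]
finger_gap: 0.0125
```

Call:
move_arm([
  [0, 0, 0, 0, 0, 0, 8],
  [0, 0, 0, 0, 0, 0, 8],
  [0, 0, 0, 0, 0, 0, 8],
])

```text
t: 8.88
tcp_pos: [0.5772, 0.0097, 0.1182]
eef_rot: [[0.996, 0.088, 0.003], [0.088, -0.996, -0.003], [0.003, 0.003, -1.0]]
ft_force: [2.2, -9.9, -9.7]
finger_gap: 0.0121
```

Run:
```python
from h import *
s=read_state(); print(s['finger_gap'],s['ft_force'],s['torque'])
go(sp(0,0,.118),5)
```

```text
0.012085103980633666 [ 2.17034983 -9.92805799 -9.72782476] [-1.3682531  -0.57736987 -0.00151238]
row [ 0.016 -0.015  0.003] [-0.038 -0.017  0.005] tcp [0.5772 0.0097 0.1182] t 8.875
```

The spindle is turned: the tool's yaw is 5.0° and the gap of 12.1 mm means the fingers are square on the flat. I'll release, rise, and locate the collar.

Call:
move_arm([
  [0, 0, 0, 0, 0, 0, 30],
  [0, 0, 0, 0, 0, 0, 30],
  [0, 0, 0, 0, 0, 0, 30],
  [0, 0, 0, 0, 0, -1.2, 30],
  [0, 0, 0, 0, 0, -2.4, 45],
])

```text
t: 9.5
tcp_pos: [0.5752, 0.0117, 0.2147]
eef_rot: [[0.996, 0.088, -0.001], [0.088, -0.996, 0.001], [-0.001, -0.001, -1.0]]
ft_force: [0.9, 0.6, -0.2]
finger_gap: 0.0445
```

```bash
sed -i 's/^O=.*/O=np.array([.5760,.0097]); TH=np.radians(5.0)/' h.py
python3 - <<'E'
from h import *
c=load('w2'); a=w(c,25,153,z=.024); d=w(c,13,138,z=.024); print(a,d,np.degrees(np.arctan2(*(d-a)[1::-1])))
c=load('top0'); f=lambda x,y:(372+(x-408)/3.4,165+y/3.4); a=w(c,*f(550,60),z=.024); d=w(c,*f(568,71),z=.024); print(a,d,np.degrees(np.arctan2(*(d-a)[1::-1])))
go((.59,-.243,.214),50)
E
```

```text
[ 0.60094343 -0.24941808  0.024     ] [ 0.58972724 -0.25953113  0.024     ] -137.9606809630461
[ 0.59915349 -0.24566567  0.024     ] [ 0.58799874 -0.26339946  0.024     ] -122.17033271611871
row [-0.007  0.006 -4.498] [-0.188  6.376  0.013] tcp [0.5752 0.0117 0.2147] t 9.5
```

Run:
```python
from h import *
go((.600,-.248,.15),-40)
```

```text
row [-1.000e-03  9.000e-03  4.502e+00] [0.052 6.524 1.612] tcp [0.5752 0.0117 0.2147] t 9.5
```

Call:
move_arm([
  [0, 0, 0.8, 0, 0.8, 0, 60],
  [0, 0, 1.6, 0, 2.0, 0, 60],
  [0, 0, 2.4, 0, 3.2, 0, 60],
  [0, 0, 3.2, 0, 4.4, 0.2, 60],
  [0, 0, 4.0, 0, 5.6, 0.8, 60],
  [0, 0, 4.5, 0.05, 6.3, 1.4, 60],
  [0, 0, 4.5, 0.05, 6.52, 1.6, 60],
  [0, 0, 4.5, 0.05, 6.52, 1.6, 60],
  [0, 0, 4.5, 0.05, 6.52, 1.6, 60],
])

```text
t: 10.62
tcp_pos: [0.6008, -0.247, 0.1508]
eef_rot: [[0.767, -0.641, 0.001], [-0.641, -0.767, 0.0], [0.001, -0.001, -1.0]]
ft_force: [-0.4, 0.3, -0.7]
finger_gap: 0.06
```

Run:
```python
from h import *
go((.600,-.248,.15),-40); c=snap('wrist','w3'); print(px(c,(.6,-.248,.024)))
crop(c,'w3c',170,120,470,345,2.6)
```

```text
row [-0.004 -0.003  0.012] [-0.001  0.032  0.021] tcp [ 0.6008 -0.247   0.1508] t 10.625
(np.float64(319.3571540949316), np.float64(207.0016875448111))
```

View pics/w3c.png

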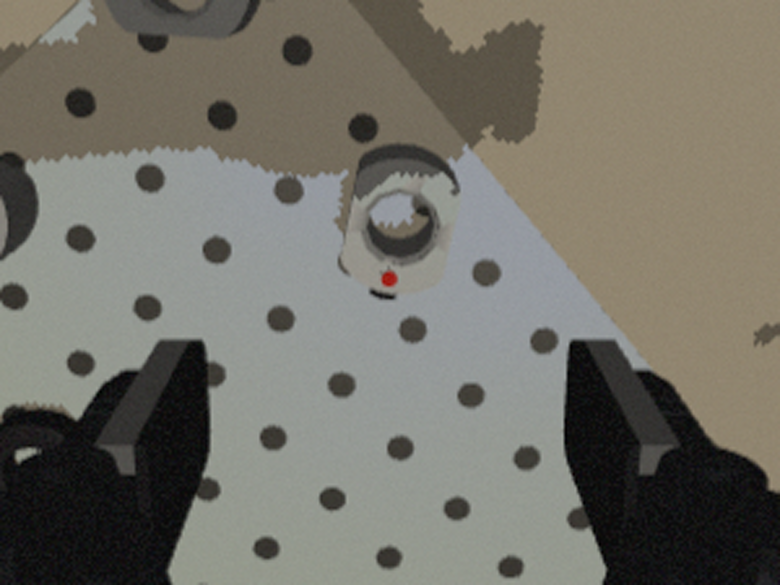

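The crop confirms a bright steel collar, with its bore centre at (403,222), red dot at (389,279) and dark screw at (383,293).

Run:
```python
from h import *
c=load('w3'); f=lambda x,y:(170+x/2.6,120+y/2.6)
a=w(c,*f(403,222),z=.024); d=w(c,*f(389,279),z=.024); print(a,d,np.linalg.norm(d-a)); y=np.degrees(np.arctan2(*(d-a)[1::-1])); print(y)
# flat edges: left (343,262)-(362,172)?; right (443,285)-(460,190)
for p,q in (((445,283),(459,190)),):
  e=w(c,*f(*p),z=.024)-w(c,*f(*q),z=.024); print('edge',np.degrees(np.arctan2(e[1],e[0])))
go((a[0],a[1],.029),y+90)
```

```text
[ 0.60397432 -0.24971693  0.024     ] [ 0.59001559 -0.26024542  0.024     ] 0.0174841415593395
-142.97428157288687
edge -137.04685372071373
row [-0.005 -0.005  1.31 ] [0.097 0.005 3.05 ] tcp [ 0.601 -0.247  0.151] t 10.675
```

Call:
move_arm([
  [0, 0, 0.6, 0.05, 0, 0.5, 56],
  [0, 0, 1.15, 0.1, 0, 1.5, 56],
  [0, 0, 1.15, 0.1, 0, 2.4, 56],
  [0, 0, 1.15, 0.1, 0, 2.9, 56],
  [0, 0, 1.15, 0.1, 0, 3.03, 56],
  [0, 0, 1.15, 0.1, 0, 3.03, 20],
  [0, 0, 1.15, 0.1, 0, 3.03, 20],
  [0, 0, 1.15, 0.1, 0, 3.03, 20],
  [0, 0, 1.15, 0.1, 0, 3.03, 20],
  [0, 0, 1.15, 0.1, 0, 3.03, 20],
], grip_force=50)

```text
t: 11.92
tcp_pos: [0.6046, -0.2514, 0.0302]
eef_rot: [[0.623, -0.783, 0.002], [-0.783, -0.623, -0.001], [0.002, -0.001, -1.0]]
ft_force: [-0.3, 0.3, 6.6]
finger_gap: 0.0288
```

Run:
```python
from h import *
s=read_state(); print(s['finger_gap'],s['ft_force'],s['torque'])
go((.604,-.2497,.16),-49); c=snap('wrist','w4'); crop(c,'w4c',230,100,410,235,4)
print(px(c,s['tcp_pos']+[0,0,-.005]))
```

```text
0.02875287607695494 [-0.32436018  0.26224297  6.6273829 ] [0.12432788 0.05962859 0.06667917]
row [-0.007 -0.014 -0.25 ] [-0.034 -0.018 -3.245] tcp [ 0.6046 -0.2514  0.0302] t 11.925
(np.float64(320.74681561160963), np.float64(287.54407772693617))
```

View pics/w4c.png

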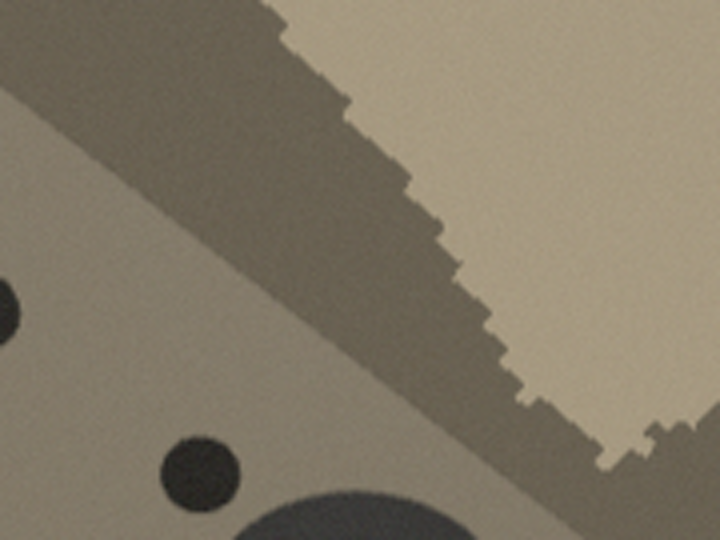

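My crop was placed too high. The 28.8 mm gap shows the flats are gripped. One proper crop will give the bore offset in the hand.

Run:
```python
from h import *
c=load('w4'); crop(c,'w4d',230,215,410,350,4)
```

```text
(no output)
```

View pics/w4d.png

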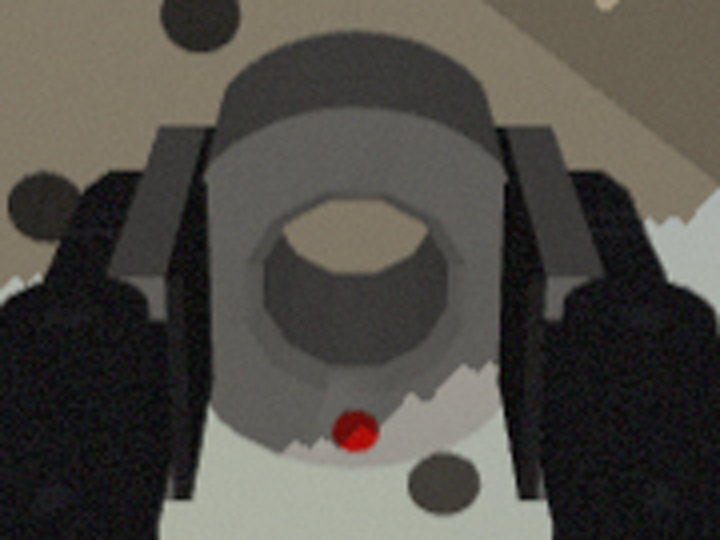

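The collar is held squarely, with the bore centred at (356,287) and the red dot straight along tool +y at (356,431).

Run:
```python
from h import *
c=load('w4'); s=read_state(); R=s['eef_rot']
for p in [(356,287),(356,107),(356,467),(356,431)]:
  print((R.T@(w(c,230+p[0]/4,215+p[1]/4,z=.0245)-s['tcp_pos'])*1e3).round(2))
```

```text
[-0.72  0.06  5.71]
[ -0.71 -19.01   5.73]
[-0.73 20.66  5.68]
[-0.73 16.41  5.69]
```

Run:
```python
from h import *
go((.5765,.0097,.20),-85)
```

```text
row [-0.011 -0.011  3.35 ] [-5.535 -3.518 -4.253] tcp [ 0.6046 -0.2514  0.0302] t 11.975
```

Call:
move_arm([
  [0, 0, 0, 0, 0, -0.5, 20],
  [0, 0, 0, 0, 0, -1.5, 20],
  [0, 0, 0, 0, 0, -2.7, 20],
  [0, 0, 0.4, -0.5, -0.3, -3.8, 20],
  [0, 0, 1.1, -1.4, -0.9, -4.25, 20],
  [0, 0, 1.8, -2.5, -1.6, -4.25, 20],
  [0, 0, 2.5, -3.6, -2.3, -4.25, 20],
  [0, 0, 3.0, -4.6, -2.9, -4.25, 20],
  [0, 0, 3.35, -5.3, -3.4, -4.25, 20],
  [0, 0, 3.35, -5.53, -3.52, -4.25, 20],
])

```text
t: 13.22
tcp_pos: [0.5755, 0.0118, 0.1997]
eef_rot: [[0.09, -0.996, 0.001], [-0.996, -0.09, 0.0], [-0.0, -0.001, -1.0]]
ft_force: [0.1, 0.4, -1.5]
finger_gap: 0.0292
```

Call:
move_arm([
  [0, 0, 0, 0, 0, 0, 20],
  [0, 0, 0, 0, 0, 0, 20],
])

```text
t: 13.48
tcp_pos: [0.5762, 0.0087, 0.199]
eef_rot: [[0.087, -0.996, 0.0], [-0.996, -0.087, -0.001], [0.001, -0.0, -1.0]]
ft_force: [-0.8, -0.1, -0.8]
finger_gap: 0.0288
```

Run:
```python
from h import *
go((.5765,.0097,.16),-85); s=read_state(); print(s['finger_gap'],s['ft_force'])
c=snap('wrist','w5')
```

```text
row [-0.002 -0.003 -0.001] [-0.024 -0.008  0.974] tcp [0.5762 0.0087 0.199 ] t 13.475
0.028750594599428993 [-0.81679935 -0.05953845 -0.79654983]
```

View pics/w5.png

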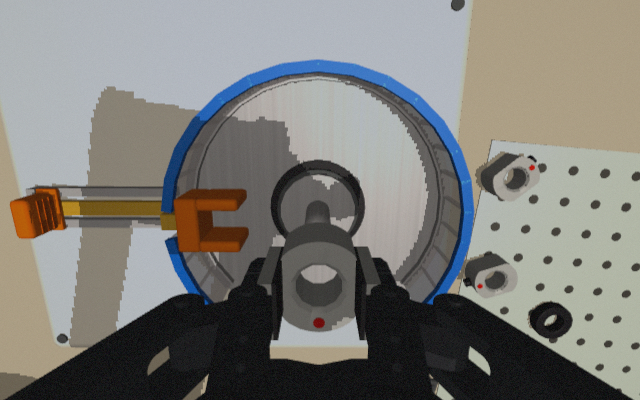

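The collar is above the spindle, with its bore at u=319 against 317.5 for the shaft and 318 for the flange. The screw faces the front and the lock is still out. I'll make a small correction and descend.

Call:
move_arm([
  [0, 0, 0, -0.02, -0.01, 0.4, 20],
  [0, 0, 0, -0.02, -0.01, 0.8, 20],
  [0, 0, 0, -0.02, -0.01, 1.05, 20],
  [0, 0, 0, -0.02, -0.01, 1.2, 20],
  [0, 0, 0, -0.02, -0.01, 1.3, 20],
  [0, 0, 0, -0.02, -0.01, 1.35, 20],
])

```text
t: 14.28
tcp_pos: [0.5766, 0.0107, 0.1447]
eef_rot: [[0.087, -0.996, 0.001], [-0.996, -0.087, -0.0], [0.0, -0.001, -1.0]]
ft_force: [0.2, -0.5, -1.5]
finger_gap: 0.0292
```

Run:
```python
from h import *
go((.5765,.0097,.118),-85); s=read_state(); print(s['finger_gap'],s['ft_force'],s['torque'])
```

```text
row [-0.003 -0.001  0.002] [0.025 0.005 0.668] tcp [0.5766 0.0107 0.1447] t 14.275
0.029248847759661106 [ 0.24799219 -0.5430114  -1.45724658] [-0.02905295  0.00117053  0.0166254 ]
```

There is no contact force with the collar bottom about 7 mm below the shaft top, so the bore has gone over. Continuing down.

Call:
move_arm([
  [0, 0, 0, 0.01, 0, 0.15, 20],
  [0, 0, 0, 0.01, 0, 0.3, 20],
  [0, 0, 0, 0.01, 0, 0.45, 20],
  [0, 0, 0, 0.01, 0, 0.55, 20],
  [0, 0, 0, 0.01, 0, 0.62, 20],
  [0, 0, 0, 0.01, 0, 0.67, 20],
  [0, 0, 0, 0.01, 0, 0.69, 20],
  [0, 0, 0, 0.01, 0, 0.69, 20],
])

```text
t: 15.28
tcp_pos: [0.5763, 0.0104, 0.1181]
eef_rot: [[0.087, -0.996, 0.0], [-0.996, -0.087, 0.0], [0.0, -0.0, -1.0]]
ft_force: [-2.5, -0.1, 8.1]
finger_gap: 0.0291
```

Run:
```python
from h import *
go((.5765,.0097,.118),-85); s=read_state(); print(s['finger_gap'],s['ft_force'],s['torque'])
```

```text
row [-0.002 -0.     0.001] [ 0.017 -0.003  0.004] tcp [0.5763 0.0104 0.1181] t 15.275
0.029134288482936598 [-2.48212437 -0.11272231  8.07863137] [-0.05397225  0.50451381  0.02593221]
```

Run:
```python
from h import *
m=sp(-.024,0,.088)
for n in ('top','wrist','scene'):
  c=snap(n,n+'9'); u,v=map(int,px(c,m)); print(n,u,v)
  if n!='scene': a=c['pixels'][v-40:v+40,u-60:u+60,::-1]; cv2.imwrite(f'pics/f_{n}.png',cv2.resize(a,None,fx=6,fy=6,interpolation=cv2.INTER_CUBIC))
a,b=[cv2.imread(f'pics/f_{n}.png') for n in('top','wrist')]; 
cv2.imwrite('pics/f.png',cv2.resize(np.vstack([a,b]),None,fx=.62,fy=.62))
```

```text
top 340 193
wrist 321 306
scene 296 210
```

View pics/f.png

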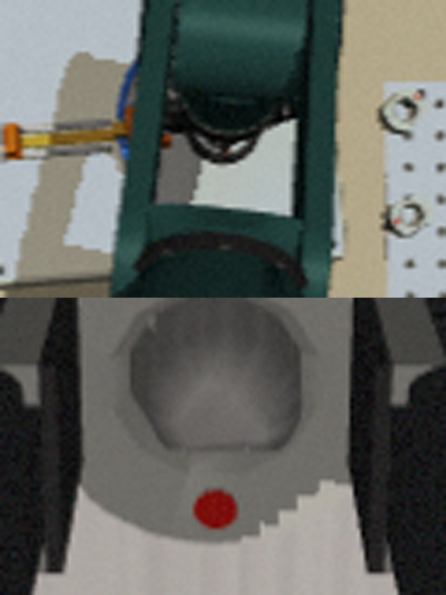

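The last view shows the shaft end in the bore, its flat edge level at (215,448) and squarely facing the red dot at (215,508). The lock is still out. Handing in.

```bash
python3 -c "from rig import finish_job; print(finish_job())"
```

```text
the job is handed in; nothing more can be done
None
```

I pulled the lock out to its stop and turned the spindle about 97° by its flat until it faces the open front. The collar farthest to the robot's right now sits on the flange, and I handed the job in while still gripping it, at about 15.5 s; no verdict came back.

**Last checks:**
- **Collar height:** the tool was at z = 0.1181 m against the expected 0.118 m, with about 8 N of upward contact, so the collar is down on the flange.
- **Centring:** the tool was within about 1 mm of my measured spindle axis, and the collar slid on without noticeable side force.
- **Grip:** the finger gap was 29.1 mm on the 30 mm flats, with 50 N commanded.
- **Alignment:** the closing wrist picture shows the shaft's flat squarely facing the collar's red dot. I did not see the flange's red mark in that view, because the collar hides it.
- **Lock:** still out in the closing top view.

**One mistake:** after the lock reached its stop I reused the earlier shift values. The fingers were dragged about 60 mm further and slid off the grip. Later pictures show the lock still out and I saw no harm, but I have no force reading from during that slip.

I did not touch the bystanders as far as I know, but I did not re-measure their positions at the end.

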